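Complete the vial cassette, unclip it and hold it up

TASK

Take the red-capped amber vial out of the metal basket and stand it in the empty well of the white cassette clipped on the cream warmer, letting go of it. Then pinch the cassette's two blue side catches together to unclip it, lift it with all four vials in it, and finish while still holding it by its pinched catches, level and still, about 10 cm above the warmer's deck. Leave the green-capped vials and the other things on the bench where they stand.

Things in the scene. Friction and masses are not known exactly. Their poses are not given: they have to be found in the camera images.
- basket: open aluminium basket, fixed to the bench, 170 (x) x 110 (y) x 35 mm high, walls and floor 4 mm; three vials stand upright in it in a row along its x, 52 mm apart, centred in y, in any order. Origin: centre of its underside. Best grasp of a vial: from above, fingers closing along the basket's y
- red_vial: the vial to fetch: amber glass, red cap, 20 mm across and 55 mm tall with a flat screw cap (top 17 mm, same width); origin at the centre of its underside, z up; about 30 g
- green_vial0: pale vial with green cap, stands in the basket, to be left alone; 20 mm across and 55 mm tall with a flat screw cap (top 17 mm, same width); origin at the centre of its underside, z up; about 30 g
- green_vial1: the second green-capped vial, to be left alone; 20 mm across and 55 mm tall with a flat screw cap (top 17 mm, same width); origin at the centre of its underside, z up; about 30 g
- warmer: cream warmer, blue panel on its -x front, fixed, 220 (x) x 170 (y) mm, deck 70 mm high; origin: centre of its underside. On the deck 10 mm high guides fit round the cassette's foot with 1.5 mm play; at the middle of each long side a steel keeper (32 mm along x, 33.5 to 46.5 mm from the centre in y, top 22.5 mm above the deck) overhangs a catch's hook
- cassette: white vial cassette, 152 (x) x 34 (y) x 36 mm high, 0.2 kg empty, clipped on the warmer's deck. Four square wells 26 mm wide at x = -58, -28, 28, 58 mm, floor 4 mm above the underside; vial tops stand 59 mm above the underside. The well at x = -58 is empty, the others hold white-capped vials. Origin: centre of its underside; axes as the warmer's
- empty_well (a point): centre of the floor of the empty well; a vial standing in it has its origin here
- cassette_grip (a point): midway between the two catches, 55 mm above the cassette's underside: TCP here, fingers closing along the cassette's y, pinches both. Catches: upright blue paddles, 26 mm wide (x), 4 mm thick, tops 62 mm above the underside, outer faces 60 mm apart (y) when free, 44 mm fully pinched. Keep fingertips above the keepers. A grip of about 30 N pinches and carries it
- catch_left_pad (a point): middle of the outer face of the catch on the cassette's +y side, 50 mm above the cassette's underside; moves with the catch
- catch_right_pad (a point): the same on the -y side
- catch_left (a joint): how far the +y catch is pushed in towards the cassette, m: 0 free (hooked), 0.008 fully in; it unhooks from the keeper at about 0.005. Spring: about 2 N to start, 8 N fully in; springs back when let go
- catch_right (a joint): the same for the -y catch
- white_vial0: white-capped vial standing in the cassette's well at x = -28 mm; 20 mm across and 55 mm tall with a flat screw cap (top 17 mm, same width); origin at the centre of its underside, z up; about 30 g
- white_vial1: white-capped vial standing in the cassette's well at x = 28 mm; 20 mm across and 55 mm tall with a flat screw cap (top 17 mm, same width); origin at the centre of its underside, z up; about 30 g
- white_vial2: white-capped vial standing in the cassette's well at x = 58 mm; 20 mm across and 55 mm tall with a flat screw cap (top 17 mm, same width); origin at the centre of its underside, z up; about 30 g
- beaker: glass beaker, 70 mm across, 90 mm tall, bystander; origin at the centre of its underside
- bottle: amber bottle with blue cap, 64 mm across, 170 mm tall, bystander; origin at the centre of its underside
- jar: white jar with blue lid, 66 mm across, 80 mm tall, bystander; origin at the centre of its underside
- bowl: small white porcelain bowl, 84 mm across, 45 mm tall, bystander; origin at the centre of its underside

How it is judged (in metres and radians):
On the way, in this order (a step that is already met when the one before it is completed fails the run):
1. the red-capped vial is lifted out of the basket (underside above the rim) (z of red_vial in the frame of basket above 0.04 m and contact force between the fingers and red_vial above 0.5 N), for 0.1 s.
2. the vial stands in the empty well, released, the cassette still clipped in place (x of red_vial in the frame of cassette between -0.065 and -0.051 m and y of red_vial in the frame of cassette between -0.007 and 0.007 m and z of red_vial in the frame of cassette between -0.002 and 0.012 m and angle between red_vial's own z axis and vertical below 0.3 rad and contact force between the fingers and red_vial below 0.1 N and z of cassette in the frame of warmer below 0.076 m), for 0.2 s.
3. both catches are pinched in by the fingers with the cassette still on the deck (value of joint each of catch_left, catch_right above 0.0045 m and contact force between the fingers and cassette above 2 N and z of cassette in the frame of warmer below 0.076 m), for 0.1 s.
At the end, for the whole second after the job is handed in: Fingers hold the cassette, both catches in over 4.5 mm, underside over 60 mm above the deck, not touching the warmer, tilt under 0.3 rad, still (0.03 m/s, 0.3 rad/s); all four vials in their wells (7 mm; 8 mm of the floor); bystanders within 30 mm of their places and upright (z of cassette in the frame of warmer above 0.13 m and value of joint each of catch_left, catch_right above 0.0045 m and contact force between the fingers and cassette above 2 N and contact force between cassette and warmer below 0.05 N and angle between cassette's own z axis and vertical below 0.3 rad and linear speed of cassette below 0.03 m/s and angular speed of cassette below 0.3 rad/s and x of red_vial in the frame of cassette between -0.065 and -0.051 m and y of red_vial in the frame of cassette between -0.007 and 0.007 m and z of red_vial in the frame of cassette between -0.002 and 0.012 m and x of white_vial0 in the frame of cassette between -0.035 and -0.021 m and y of white_vial0 in the frame of cassette between -0.007 and 0.007 m and z of white_vial0 in the frame of cassette between -0.002 and 0.012 m and x of white_vial1 in the frame of cassette between 0.021 and 0.035 m and y of white_vial1 in the frame of cassette between -0.007 and 0.007 m and z of white_vial1 in the frame of cassette between -0.002 and 0.012 m and x of white_vial2 in the frame of cassette between 0.051 and 0.065 m and y of white_vial2 in the frame of cassette between -0.007 and 0.007 m and z of white_vial2 in the frame of cassette between -0.002 and 0.012 m and distance of each of green_vial0, green_vial1, beaker, bottle, jar, bowl from where it was at the start of the episode below 0.03 m and angle between each of green_vial0, green_vial1, beaker, bottle, jar, bowl's own z axis and vertical below 0.5 rad); the arm keeps its last pose, push and grip.
It fails at once if a bystander is pushed more than 30 mm or knocked over (distance of any of green_vial0, green_vial1, beaker, bottle, jar, bowl from where it was at the start of the episode above 0.03 m or angle between any of green_vial0, green_vial1, beaker, bottle, jar, bowl's own z axis and vertical above 0.5 rad).
It fails at once if the cassette is forced up while a catch is still hooked (z of cassette in the frame of warmer between 0.0785 and 0.09 m and value of joint any of catch_left, catch_right below 0.002 m).
It also fails if it takes over 58 s, if anything falls off the work surface, if the arm or the gripper's body presses on something with over 40 N, if the wrist force passes 120 N, or if a joint passes its speed limit or range.

ROBOT

A 6-joint arm with a two-finger parallel gripper is mounted at the origin on the work surface. World frame = base frame: x ahead of the robot, y to its left, z up, the work surface at z = 0. Lengths are in m, angles in degrees, forces in N, time in s.
With the tool pointing down it reaches from about 0.375 to 0.9 m from the base axis. Payload 3.1 kg.
Tool frame: the origin (TCP) lies between the finger pads, 19 mm behind the fingertips; this is the grasp point; z points along the fingers, y is the line along which they close (so a half turn about z gives the same grasp; the last joint's range is limited). The gripper opens to 87 mm and grips with 3 to 60 N. Pads are 19 mm wide; open, the fingers measure 117 mm over their backs; the gripper's body (75 mm by 190 mm) begins 51 mm behind the grasp point.
Start: joints at [-83.967, 30.224, 82.088, -0, 67.689, -10.227], TCP at [0.175, -0.6, 0.241] pointing down, gripper open.
Joint ranges: [-176.69, 176.69], [-43.24, 126.21], [12.49, 139.97], [-82, 262], [0, 151.66], [-163.58, 163.58]. Speed limits (degrees/s): [159.86, 159.86, 180, 180, 180, 180].

INTERFACE

Orientations are given as a 3x3 rotation matrix whose columns are the frame's x, y, z axes.
In Python, from rig import read_state, optics, bot gives the robot as it stands. The module is installed in compiled form; this text tells all that it offers.
- The arm moves only by the tool send_rows, never from a script. Its argument "commands" is a list of rows, each a list of 7 numbers: the turn, a rotation vector about the tool's x, y, z in units of 5 degrees (1.0 is 5 degrees), then the shift along the tool's x, y, z in units of 30 mm (1.0 is 30 mm), then the opening, from 0 (shut) to 1 (fully open). In form: [[rx, ry, rz, tx, ty, tz, gripper], ...]. A call has 1 to 20 rows; each row is the pose to reach, as a shift and turn from the pose commanded when the call began, along the tool's axes at that moment; what a row does not reach only later rows make up. A row lasts 1/12 s, in which the tool goes at most 41.7 mm and 7.16 degrees, less where a joint would pass 70% of its speed; a pose out of reach is approached as far as the arm can. A call with a gripper value outside its range is refused whole. The fingers move at their own pace and stop on an object; the grip force is fixed at half the most. Time passes only in rows, so rows that repeat a pose let the fingers close. It gives the time, the measured TCP pose, the force, the opening and the grip force at its end, in the units of the state.
- read_state(): the state, without advancing time (a new reading comes with each control period).
- optics.capture(name): name is "side" or "top" or "wrist"; returns a dict with "image" (400x640x3 uint8, blue, green, red), "intrinsics" (3x3 intrinsics, pixels), "extrinsics" (4x4, takes a point from world to camera coordinates); the wrist camera has in their place "T_tool_cam" (4x4, takes a point from camera to tool coordinates, whose origin is the TCP and whose axes are the flange's). Camera axes: x right, y down, z forward; pixel columns grow to the right and rows downward; lengths in m; the calibration is good to about 2 mm. A picture is of the moment at which its call begins: read the wrist's pose just before it. There is no depth.
- bot.hand_in(): hands the job in; it is judged then, once.
The state is a dict: "time_s": time; "joint_positions": joint angles; "qvel": joint speeds; "tau": joint torques, N m; "position": TCP position; "tcp_rot": TCP orientation; "force": force on the tool from outside, world axes, zero at the start; "moment": the same for the moment, N m; "opening": opening from 0.0 (shut) to 1.0 (fully open); "grasp_force": force on a finger pad.
Only numpy, scipy, OpenCV 4.12 (cv2) and the standard library are available. Lean on these libraries where they do the work, as an engineer would, in place of code of your own. Each camera call takes 0.05 s, during which the arm holds its last target. There are 200 camera calls.

## Working session

There is one attempt and no reset: what is moved stays moved. The work goes in short steps, Python scripts to look and compute and a tool call to move; the robot and the scene stay as the last step left them, time stands still between calls to the robot, and variables do not carry over. Pictures are saved under pics/ and viewed, at most 10 in all, crops included, and the job is handed in when it is done.

Besides the shell and the picture viewer there is one more tool, called after "Emit:" as name(argument=value, ...), one argument or row to a line, values as JSON. send_rows: Moves the arm, as the interface text tells. Its arguments: {"type":"object","properties":{"commands":{"type":"array","items":{"type":"array","items":{"type":"number"}}}},"required":["commands"]}

```bash
mkdir -p pics; python3 - <<'E'
from rig import read_state, optics, bot
import cv2,numpy as np
s=read_state();print(s['time_s'],s['position'],np.round(s['tcp_rot'],3).tolist(),s['opening'])
for n in ['top','side']:
    c=optics.capture(n);cv2.imwrite(f'pics/{n}0.png',c['image']);np.savez(f'{n}.npz',**c)
    print(n,np.round(c['intrinsics'],1).tolist(),np.round(c['extrinsics'],3).tolist())
E
```

```text
0.0 [ 0.17493662 -0.5992923   0.24027312] [[0.96, 0.28, -0.0], [0.28, -0.96, 0.002], [0.0, -0.002, -1.0]] 0.998938735626456
top [[519.5, 0.0, 330.4], [0.0, 519.5, 202.3], [0.0, 0.0, 1.0]] [[0.005, -1.0, -0.026, 0.071], [-0.997, -0.003, -0.079, 0.564], [0.079, 0.026, -0.997, 1.397], [0.0, 0.0, 0.0, 1.0]]
side [[381.4, 0.0, 318.0], [0.0, 381.4, 198.5], [0.0, 0.0, 1.0]] [[0.907, -0.42, 0.02, -0.471], [-0.206, -0.486, -0.849, 0.239], [0.367, 0.766, -0.528, 0.681], [0.0, 0.0, 0.0, 1.0]]
```

View pics/top0.png

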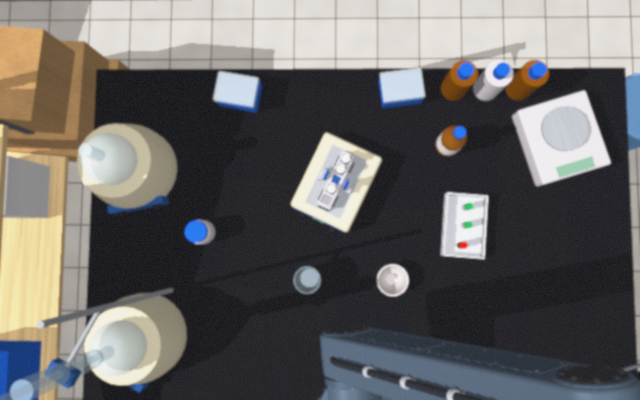

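View pics/side0.png

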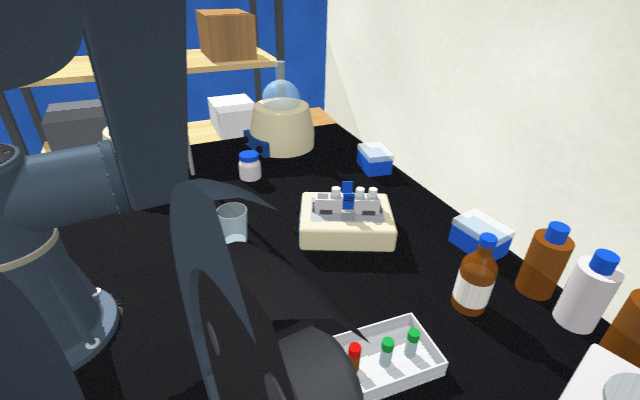

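The top view shows the basket at (465,225), with the red cap at (462,245) and green caps at (466,225) and (467,206). The warmer and cassette are at (337,182), tilted. The side view shows the vials upright.

```bash
cat > h.py <<'E'
import numpy as np,cv2
def ray(px,K,E):
    d=np.linalg.inv(K)@np.array([px[0],px[1],1.]);R=E[:3,:3];return -R.T@E[:3,3],R.T@d
def onz(px,z,K,E):
    o,d=ray(px,K,E);return o+d*(z-o[2])/d[2]
def blobs(m,amin):
    n,l,st,c=cv2.connectedComponentsWithStats(m.astype(np.uint8))
    return [(c[i],st[i,4],(l==i).astype(np.uint8)) for i in range(1,n) if st[i,4]>=amin]
E
python3 - <<'E'
from h import *
t=np.load('top.npz');im=t['image'];K=t['intrinsics'];E=t['extrinsics']
hsv=cv2.cvtColor(im,cv2.COLOR_BGR2HSV);H,S,V=[hsv[...,i].astype(int) for i in range(3)]
roi=lambda x0,x1,y0,y1:(np.mgrid[:400,:640][1]>x0)&(np.mgrid[:400,:640][1]<x1)&(np.mgrid[:400,:640][0]>y0)&(np.mgrid[:400,:640][0]<y1)
for nm,m,z in [('red',((H<8)|(H>172))&(S>150)&roi(435,495,185,265),.059),('green',(H>45)&(H<85)&(S>120)&roi(435,495,185,265),.059),('blue',(H>100)&(H<125)&(S>110)&roi(310,365,160,205),.132)]:
    for c,a,_ in blobs(m,4): print(nm,c,a,onz(c,z,K,E).round(4))
cream=(V>100)&roi(285,390,125,240)
b=max(blobs(cream,500),key=lambda b:b[1]);cn=cv2.findContours(b[2],0,2)[0][0]
P=np.array([onz(p[0],.07,K,E)[:2] for p in cn]);r=cv2.minAreaRect((P*1000).astype(np.float32));print('warmer',r)
bk=(V>100)&roi(435,495,185,265)
b=max(blobs(bk,500),key=lambda b:b[1]);cn=cv2.findContours(b[2],0,2)[0][0]
P=np.array([onz(p[0],.035,K,E)[:2] for p in cn]);r=cv2.minAreaRect((P*1000).astype(np.float32));print('basket',r)
cv2.imwrite('pics/crop1.png',cv2.resize(im[125:240,285:390],None,fx=5,fy=5,interpolation=cv2.INTER_CUBIC))
E
```

```text
red [462.5        244.88235294] 34 [ 0.4493 -0.276   0.059 ]
green [468.26666667 206.03333333] 30 [ 0.5518 -0.2927  0.059 ]
green [467.79310345 224.24137931] 29 [ 0.5036 -0.2907  0.059 ]
blue [326. 174.] 21 [0.6268 0.0817 0.132 ]
blue [335.63414634 179.19512195] 41 [0.6136 0.0572 0.132 ]
blue [345.53571429 184.07142857] 28 [0.6012 0.0322 0.132 ]
warmer ((613.9576416015625, 58.98822784423828), (173.61495971679688, 226.68246459960938), 64.85851287841797)
basket ((502.94854736328125, -286.6419982910156), (121.02333068847656, 176.47572326660156), 85.59632110595703)
```

View pics/crop1.png

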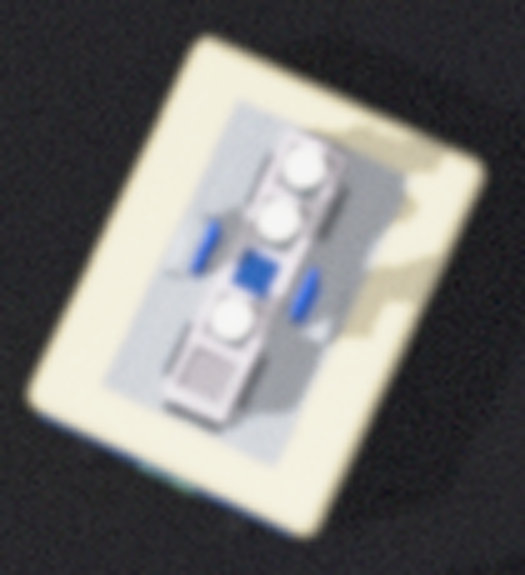

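The crop shows the empty well at the lower-left (world -x) end, with the catches at left and right, so the cassette yaw is about -25°. Next I'll hover over the basket and look with the wrist camera.

Emit:
send_rows(
  commands=[
    [0,0,4.14,12.05,-7.39,0,1],
    [0,0,4.14,12.05,-7.39,0,1],
    [0,0,4.14,12.05,-7.39,0,1],
    [0,0,4.14,12.05,-7.39,0,1],
    [0,0,4.14,12.05,-7.39,0,1],
    [0,0,4.14,12.05,-7.39,0,1],
    [0,0,4.14,12.05,-7.39,0,1],
    [0,0,4.14,12.05,-7.39,0,1],
    [0,0,4.14,12.05,-7.39,0,1],
    [0,0,4.14,12.05,-7.39,0,1],
    [0,0,4.14,12.05,-7.39,0,1],
    [0,0,4.14,12.05,-7.39,0,1],
    [0,0,4.14,12.05,-7.39,0,1],
    [0,0,4.14,12.05,-7.39,0,1],
    [0,0,4.14,12.05,-7.39,0,1],
    [0,0,4.14,12.05,-7.39,0,1],
  ],
)

```text
time_s: 1.43
position: [0.459, -0.2873, 0.2412]
tcp_rot: [[0.997, -0.08, -0.0], [-0.08, -0.997, -0.0], [-0.0, 0.0, -1.0]]
force: [0.0, -0.4, -1.0]
opening: 0.998
grasp_force: 0.0
```

```bash
cat >> h.py <<'E'
def wrist(name):
    from rig import read_state,optics
    s=read_state();c=optics.capture('wrist');cv2.imwrite(f'pics/{name}.png',c['image'])
    T=np.eye(4);T[:3,:3]=s['tcp_rot'];T[:3,3]=s['position']
    E=np.linalg.inv(T@c['T_tool_cam'])
    np.savez(f'{name}.npz',image=c['image'],K=c['intrinsics'],E=E)
    R=s['tcp_rot'];print(s['time_s'],'pos',np.round(s['position'],4),'yaw',round(np.degrees(np.arctan2(R[1][0],R[0][0])),2),'z',np.round(np.array(R)[:,2],3),'f',np.round(s['force'],1),s['opening'],s['grasp_force'])
    return s,c['image'],c['intrinsics'],E
E
python3 - <<'E'
from h import *
s,im,K,E=wrist('w0')
hsv=cv2.cvtColor(im,cv2.COLOR_BGR2HSV);H,S,V=[hsv[...,i].astype(int) for i in range(3)]
for nm,m in [('red',((H<6)|(H>172))&(S>150)),('green',(H>45)&(H<85)&(S>120))]:
    for c,a,_ in blobs(m,100): print(nm,c,a,onz(c,.059,K,E).round(4))
E
```

```text
1.4333 pos [ 0.459  -0.2873  0.2412] yaw -4.59 z [-0. -0. -1.] f [ 0.  -0.4 -1. ] 0.9979133656514789 0.0
red [311.83486239 182.35779817] 218 [ 0.4529 -0.2809  0.059 ]
green [317.84579439  84.03271028] 214 [ 0.5535 -0.2956  0.059 ]
green [319.38265306 132.85204082] 196 [ 0.5055 -0.2933  0.059 ]
```

View pics/w0.png

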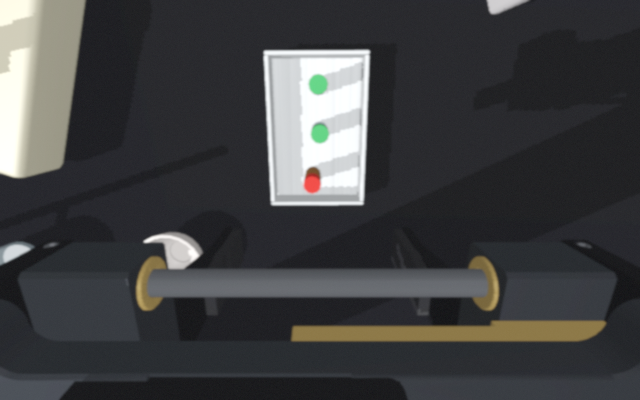

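The wrist view shows the red cap at (312,182) with amber at (313,172), and the green caps at (318,84) and (319,133). The red one looks off the row line, so I'll check whether it leans.

```bash
python3 - <<'E'
from h import *
t=np.load('top.npz');w=np.load('w0.npz');s=np.load('side.npz')
a=cv2.resize(t['image'][190:262,438:492],(300,400),interpolation=2)
b=cv2.resize(w['image'][150:210,290:335],(300,400),interpolation=2)
c=cv2.resize(s['image'][325:400,330:380],(200,300),interpolation=2);c=cv2.copyMakeBorder(c,0,100,0,0,0)
cv2.imwrite('pics/crop2.png',np.hstack([a,b,c]))
for n,E in [('top',t['extrinsics']),('wrist',w['E'])]: print(n,(-E[:3,:3].T@E[:3,3]).round(3),E[2,:3].round(3))
K,E=w['K'],w['E']
im=w['image'];hsv=cv2.cvtColor(im,cv2.COLOR_BGR2HSV)
m=hsv[...,2]>90;m[:40]=0;m[210:]=0;m[:,:255]=0;m[:,385:]=0
b=max(blobs(m,500),key=lambda b:b[1]);cn=cv2.findContours(b[2],0,2)[0][0]
P=np.array([onz(p[0],.035,K,E)[:2] for p in cn]);print('basket',cv2.minAreaRect((P*1000).astype(np.float32)))
def tri(p,q):
    A=[];B=[]
    for px,K,E in [(p,t['intrinsics'],t['extrinsics']),(q,w['K'],w['E'])]:
        o,d=ray(px,K,E);d/=np.linalg.norm(d);M=np.eye(3)-np.outer(d,d);A.append(M);B.append(M@o)
    return np.linalg.lstsq(np.vstack(A),np.hstack(B),rcond=None)[0].round(4)
print(tri((462.5,244.9),(311.8,182.4)),tri((467.8,224.2),(319.4,132.9)),tri((468.3,206),(317.8,84)))
E
```

```text
top [0.451 0.036 1.439] [ 0.079  0.026 -0.997]
wrist [ 0.538 -0.294  0.385] [-0.29   0.024 -0.957]
basket ((503.55633544921875, -290.19097900390625), (113.14374542236328, 171.6112823486328), 85.51565551757812)
[ 0.4489 -0.2799  0.0428] [ 0.5042 -0.2934  0.0476] [ 0.5534 -0.2957  0.0465]
```

View pics/crop2.png

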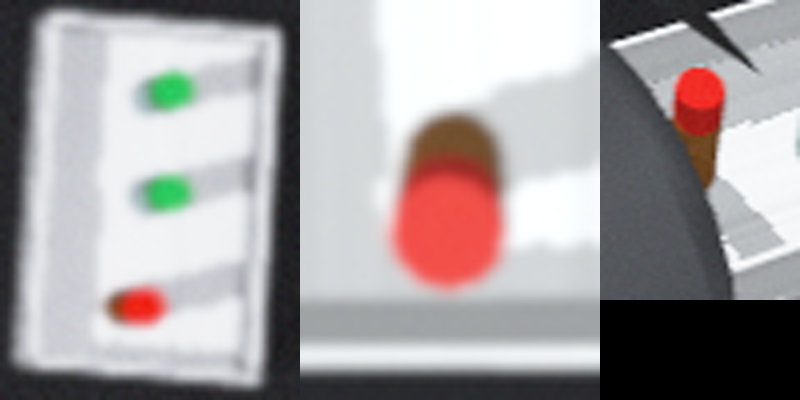

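All three vials stand upright. The red one is at (0.451, -0.280), about 5 mm off the row line. I'll grip it high, with TCP z about 0.058, so the tips clear both the basket rim and later the cassette top.

Emit:
send_rows(
  commands=[
    [0,0,0,-0.287,-0.222,1,0.6],
    [0,0,0,-0.287,-0.222,2,0.6],
    [0,0,0,-0.287,-0.222,3,0.6],
    [0,0,0,-0.287,-0.222,4,0.6],
    [0,0,0,-0.287,-0.222,5,0.6],
    [0,0,0,-0.287,-0.222,5.6,0.6],
    [0,0,0,-0.287,-0.222,6.0,0.6],
    [0,0,0,-0.287,-0.222,6.1,0.6],
    [0,0,0,-0.287,-0.222,6.1,0.6],
    [0,0,0,-0.287,-0.222,6.1,0.6],
    [0,0,0,-0.287,-0.222,6.1,0],
    [0,0,0,-0.287,-0.222,6.1,0],
    [0,0,0,-0.287,-0.222,6.1,0],
    [0,0,0,-0.287,-0.222,6.1,0],
    [0,0,0,-0.287,-0.222,6.1,0],
    [0,0,0,-0.287,-0.222,6.1,0],
    [0,0,0,-0.287,-0.222,6.1,0],
    [0,0,0,-0.287,-0.222,6.1,0],
    [0,0,0,-0.287,-0.222,6.1,0],
    [0,0,0,-0.287,-0.222,6.1,0],
  ],
)

```text
time_s: 3.15
position: [0.452, -0.2786, 0.0584]
tcp_rot: [[0.997, -0.077, 0.0], [-0.077, -0.997, -0.0], [0.0, 0.0, -1.0]]
force: [0.5, 0.3, 2.7]
opening: 0.22
grasp_force: 30.0
```

Emit:
send_rows(
  commands=[
    [0,0,0,0,0,-0.5,0],
    [0,0,0,0,0,-1,0],
    [0,0,0,0,0,-2,0],
    [0,0,0,0,0,-3,0],
    [0,0,0,0,0,-4,0],
    [0,0,0,0,0,-5,0],
    [0,0,0,0,0,-6,0],
    [0,0,0,0,0,-7,0],
    [0,0,0,0,0,-7.5,0],
    [0,0,0,0,0,-7.5,0],
    [0,0,0,0,0,-7.5,0],
  ],
)

```text
time_s: 4.07
position: [0.4519, -0.2786, 0.2836]
tcp_rot: [[0.997, -0.077, 0.001], [-0.077, -0.997, -0.001], [0.001, 0.001, -1.0]]
force: [-0.2, -0.1, -0.3]
opening: 0.222
grasp_force: 30.0
```

Emit:
send_rows(
  commands=[
    [0,0,1,0.1,-1,0,0],
    [0,0,2,0.2,-2,0,0],
    [0,0,3,0.3,-3,0,0],
    [0,0,4,0.4,-4,0,0],
    [0,0,4.32,0.5,-5,0,0],
    [0,0,4.32,0.6,-6,0,0],
    [0,0,4.32,0.7,-7,0,0],
    [0,0,4.32,0.8,-8,0,0],
    [0,0,4.32,0.9,-9,0,0],
    [0,0,4.32,1.0,-10,0,0],
    [0,0,4.32,1.1,-11,0,0],
    [0,0,4.32,1.18,-12,0,0],
    [0,0,4.32,1.18,-12.6,0,0],
    [0,0,4.32,1.18,-12.92,0,0],
    [0,0,4.32,1.18,-12.92,0,0],
    [0,0,4.32,1.18,-12.92,0,0],
    [0,0,4.32,1.18,-12.92,0,0],
  ],
)

```text
time_s: 5.48
position: [0.5168, 0.104, 0.2825]
tcp_rot: [[0.898, -0.44, -0.002], [-0.44, -0.898, -0.001], [-0.001, 0.001, -1.0]]
force: [-0.4, -0.5, -0.7]
opening: 0.215
grasp_force: 30.0
```

```bash
python3 - <<'E'
from h import *
s,im,K,E=wrist('w1')
hsv=cv2.cvtColor(im,cv2.COLOR_BGR2HSV);H,S,V=[hsv[...,i].astype(int) for i in range(3)]
for nm,m,z in [('blue',(H>100)&(H<128)&(S>120)&(V>60),.132),('red',((H<6)|(H>172))&(S>150),.283)]:
    for c,a,_ in blobs(m,60): print(nm,c,a,onz(c,z,K,E).round(4))
E
```

```text
5.4833 pos [0.5168 0.104  0.2825] yaw -26.09 z [-0.002 -0.001 -1.   ] f [-0.4 -0.5 -0.7] 0.214669535444395 29.97753392904997
blue [25.26082863  8.66666667] 1062 [0.7624 0.2573 0.132 ]
blue [344.89041096  63.9086758 ] 219 [0.6046 0.0334 0.132 ]
blue [284.80927835  64.65979381] 194 [0.6274 0.0814 0.132 ]
blue [314.72093023  65.36046512] 430 [0.6153 0.0578 0.132 ]
blue [111.32247191 306.64719101] 890 [0.4903 0.3742 0.132 ]
red [317.10212766 252.57617021] 1175 [0.5207 0.1021 0.283 ]
```

View pics/w1.png

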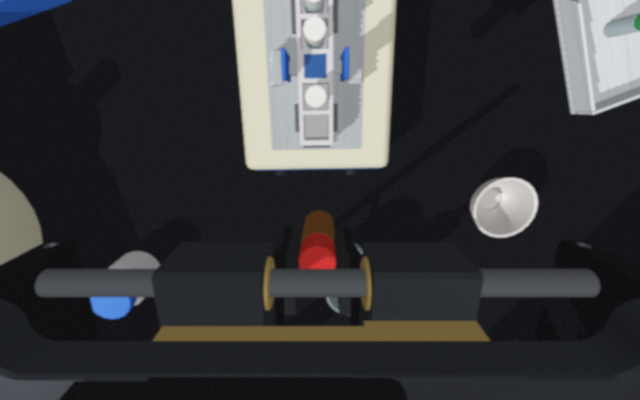

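The wrist view shows the well at about (316,126), caps at (316,97) and (315,30), and catches at (285,65) and (345,64). Next I'll measure the well and the yaw, and how the held vial sits.

```bash
python3 - <<'E'
from h import *
w=np.load('w1.npz');im=w['image'];K,E=w['K'],w['E'];g=cv2.cvtColor(im,6)
print(g[126,290:345].tolist());print(g[100:160,316].tolist())
pr=lambda P:(lambda c:(K@c/c[2])[:2].round(1))(E[:3,:3]@np.array(P)+E[:3,3])
p=np.array([.5168,.104,.2825]);print('tcp',pr(p),'vtop',pr(p+[0,0,.001]),'vbot',pr(p-[0,0,.054]))
hsv=cv2.cvtColor(im,cv2.COLOR_BGR2HSV);H,S,V=[hsv[...,i].astype(int) for i in range(3)]
m=((V>90)&(S>12)&(H>15)&(H<40));m[:,:220]=0;m[:,410:]=0;m[175:]=0
L=[];R=[]
for y in range(20,150,5):
    x=np.where(V[y,215:420]>100)[0]+215;L.append(onz((x[0],y),.07,K,E)[:2]);R.append(onz((x[-1],y),.07,K,E)[:2])
for Q in (L,R):
    v=cv2.fitLine(np.array(Q,np.float32),cv2.DIST_HUBER,0,.01,.01).ravel();print('edge yaw',np.degrees(np.arctan(v[1]/v[0])),v[2:])
u=np.array([np.cos(np.radians(-26)),np.sin(np.radians(-26))])
n=np.array([-u[1],u[0]]);print('warmer axis y offset',(np.mean(L,0)@n+np.mean(R,0)@n)/2,'width',(np.mean(L,0)-np.mean(R,0))@n,'catchmid',np.array([.616,.0574])@n)
x,y,ww,h=296,85,40,70
print('capblob'); 
caps=(g>225)
for c,a,_ in blobs(caps,40):
    if 250<c[0]<380 and c[1]<160: print(c.round(1),a,onz(c,.129,K,E).round(4))
E
```

```text
[185, 185, 186, 183, 169, 144, 120, 114, 139, 178, 204, 213, 208, 190, 167, 164, 171, 173, 173, 173, 172, 173, 172, 173, 173, 173, 173, 172, 173, 172, 173, 173, 173, 173, 173, 172, 170, 168, 181, 200, 211, 209, 191, 151, 106, 85, 93, 112, 133, 144, 148, 147, 146, 145, 143]
[231, 231, 231, 231, 231, 230, 221, 200, 177, 175, 195, 211, 215, 211, 198, 181, 174, 173, 173, 173, 172, 172, 173, 172, 173, 173, 173, 173, 173, 172, 173, 172, 173, 172, 172, 171, 163, 144, 134, 150, 183, 207, 215, 213, 202, 168, 133, 147, 177, 198, 211, 216, 216, 216, 217, 217, 216, 217, 217, 216]
tcp [317.1 259.7] vtop [317.1 260.6] vbot [317.  220.6]
edge yaw -25.22474 [0.6408336  0.13837345]
edge yaw -25.274303 [ 0.57041925 -0.01274985]
warmer axis y offset 0.32191218794939525 width 0.16676000221807652 catchmid 0.32162740467964385
capblob
[313.8  28.1] 352 [0.6427 0.0452 0.129 ]
[315.  96.] 282 [0.592 0.069 0.129]
```

```bash
python3 - <<'E'
from h import *
w=np.load('w1.npz');im=w['image'];K,E=w['K'],w['E']
print('well',onz((316,127.7),.106,K,E).round(4))
pr=lambda P:(lambda c:(K@c/c[2])[:2].round(1))(E[:3,:3]@np.array(P)+E[:3,3])
p=np.array([.5168,.104,.2825]);u=np.array([.898,-.44,0])
for dz in (.052,.054,.056): print('bot far edge',dz,pr(p-[0,0,dz]+.01*u))
for dz in (.035,.037,.039): print('cap lower far edge',dz,pr(p-[0,0,dz-.054+.0]*1+.01*u) if 0 else pr(p+[0,0,.055-dz-.0+.0-.054+ .0]+.01*u))
print('captop far edge',pr(p+[0,0,.001]+.01*u),'near',pr(p+[0,0,.001]-.01*u))
for r in range(204,278,2): print(r,im[r,317].tolist(),end=' ')
print()
for r in (216,228,240,250): print(r,im[r,296:340,2].tolist())
E
```

```text
well [0.5642 0.0818 0.106 ]
bot far edge 0.052 [317.  207.9]
bot far edge 0.054 [317.  206.9]
bot far edge 0.056 [317. 206.]
cap lower far edge 0.035 [317.  217.8]
cap lower far edge 0.037 [317.  216.6]
cap lower far edge 0.039 [317.  215.4]
captop far edge [317.1 243.1] near [317.1 277.6]
204 [32, 28, 28] 206 [31, 26, 27] 208 [29, 25, 25] 210 [28, 40, 59] 212 [25, 49, 76] 214 [21, 48, 76] 216 [23, 49, 77] 218 [23, 48, 77] 220 [23, 48, 77] 222 [22, 48, 77] 224 [23, 48, 77] 226 [22, 47, 76] 228 [23, 48, 77] 230 [21, 47, 77] 232 [28, 53, 103] 234 [27, 34, 122] 236 [29, 32, 122] 238 [28, 29, 121] 240 [30, 31, 122] 242 [29, 30, 122] 244 [26, 30, 124] 246 [35, 38, 150] 248 [39, 41, 162] 250 [40, 43, 163] 252 [37, 40, 162] 254 [39, 42, 163] 256 [38, 41, 162] 258 [39, 41, 163] 260 [40, 45, 167] 262 [51, 54, 196] 264 [54, 58, 207] 266 [55, 59, 206] 268 [54, 55, 173] 270 [64, 61, 73] 272 [67, 64, 61] 274 [72, 68, 66] 276 [76, 72, 70] 
216 [25, 26, 28, 29, 24, 26, 24, 28, 27, 37, 50, 64, 74, 77, 76, 74, 75, 74, 75, 76, 75, 77, 76, 77, 76, 77, 77, 77, 77, 77, 76, 76, 75, 72, 65, 52, 40, 27, 27, 25, 27, 25, 25, 26]
228 [26, 27, 28, 26, 24, 28, 37, 56, 73, 77, 78, 78, 77, 75, 75, 74, 76, 76, 76, 77, 78, 77, 78, 78, 77, 78, 78, 76, 76, 75, 76, 76, 75, 77, 76, 75, 72, 64, 47, 30, 25, 25, 24, 29]
240 [26, 24, 27, 28, 41, 66, 88, 101, 108, 112, 115, 116, 117, 118, 119, 119, 120, 121, 121, 121, 121, 122, 123, 122, 122, 121, 122, 120, 121, 121, 120, 120, 120, 118, 118, 112, 98, 75, 52, 32, 24, 26, 26, 25]
250 [26, 25, 35, 57, 86, 107, 116, 124, 136, 147, 155, 160, 161, 163, 162, 163, 163, 163, 163, 162, 162, 163, 163, 162, 163, 162, 164, 163, 163, 163, 160, 156, 148, 137, 129, 123, 119, 113, 95, 63, 34, 25, 24, 24]
```

The well is at (0.5643, 0.0819) by two measures, with yaw -25.25°. The held vial is upright, with its axis about 1.7 mm behind the TCP. I'll move it above the well.

Emit:
send_rows(
  commands=[
    [0,0,-0.17,0.6,-0.02,0,0],
    [0,0,-0.17,1.3,-0.05,0,0],
    [0,0,-0.17,1.8,-0.05,0.5,0],
    [0,0,-0.17,1.8,-0.05,1.5,0],
    [0,0,-0.17,1.8,-0.05,2.5,0],
    [0,0,-0.17,1.8,-0.05,3.3,0],
    [0,0,-0.17,1.8,-0.05,3.6,0],
    [0,0,-0.17,1.8,-0.05,3.6,0],
    [0,0,-0.17,1.8,-0.05,3.6,0],
    [0,0,-0.17,1.8,-0.05,3.6,0],
  ],
)

```text
time_s: 6.37
position: [0.5677, 0.0823, 0.1769]
tcp_rot: [[0.905, -0.426, 0.003], [-0.426, -0.905, -0.0], [0.003, -0.001, -1.0]]
force: [0.9, -0.7, -1.2]
opening: 0.222
grasp_force: 30.0
```

```bash
python3 - <<'E'
from h import *
s,im,K,E=wrist('w2')
cv2.imwrite('pics/crop3.png',cv2.resize(im[60:290,220:420],None,fx=2.5,fy=2.5,interpolation=2))
E
```

```text
6.3667 pos [0.5677 0.0823 0.1769] yaw -25.22 z [ 0.003 -0.    -1.   ] f [ 0.9 -0.7 -1.2] 0.22242828506067341 29.977519903331995
```

View pics/crop3.png

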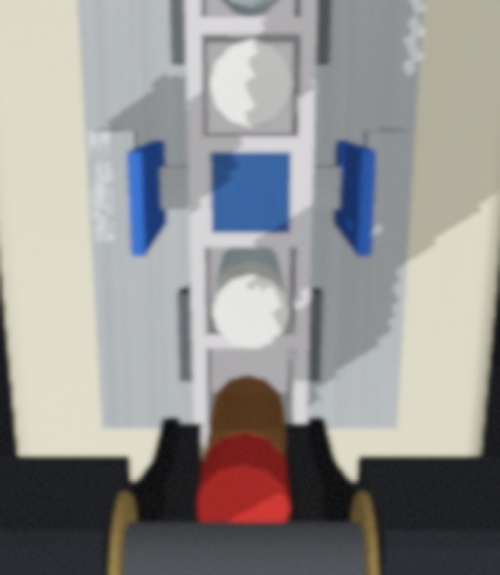

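The vial lines up laterally with the well (vial column 248, well 205–293 in the crop). I'll lower it slowly.

Emit:
send_rows(
  commands=[
    [0,0,0,-0.05,0.02,0.2,0],
    [0,0,0,-0.05,0.02,0.4,0],
    [0,0,0,-0.05,0.02,0.6,0],
    [0,0,0,-0.05,0.02,0.7,0],
    [0,0,0,-0.05,0.02,0.8,0],
    [0,0,0,-0.05,0.02,0.8,0],
  ],
)

```text
time_s: 6.92
position: [0.5643, 0.0829, 0.1504]
tcp_rot: [[0.905, -0.426, -0.002], [-0.426, -0.905, 0.0], [-0.001, 0.001, -1.0]]
force: [0.0, 0.1, 0.5]
opening: 0.22
grasp_force: 30.0
```

Emit:
send_rows(
  commands=[
    [0,0,0,0.03,0.02,0.15,0],
    [0,0,0,0.03,0.02,0.3,0],
    [0,0,0,0.03,0.02,0.45,0],
    [0,0,0,0.03,0.02,0.57,0],
    [0,0,0,0.03,0.02,0.64,0],
    [0,0,0,0.03,0.02,0.64,0],
    [0,0,0,0.03,0.02,0.64,0],
  ],
)

```text
time_s: 7.5
position: [0.5653, 0.0819, 0.1319]
tcp_rot: [[0.905, -0.426, -0.0], [-0.426, -0.905, 0.0], [-0.0, 0.0, -1.0]]
force: [0.2, 0.8, -0.2]
opening: 0.218
grasp_force: 30.0
```

Emit:
send_rows(
  commands=[
    [0,0,0,0,0,0.05,0],
    [0,0,0,0,0,0.07,0],
    [0,0,0,0,0,0.07,0],
    [0,0,0,0,0,0.07,0.35],
    [0,0,0,0,0,0.07,0.5],
    [0,0,0,0,0,0.07,0.6],
    [0,0,0,0,0,0.07,0.6],
    [0,0,0,0,0,0.07,0.6],
    [0,0,0,0,0,0.07,0.6],
    [0,0,0,0,0,-0.5,0.8],
    [0,0,0,0,0,-1.5,1],
    [0,0,0,0,0,-2.5,1],
    [0,0,0,0,0,-3.5,1],
    [0,0,0,0,0,-4.5,1],
    [0,0,0,0,0,-5,1],
    [0,0,0,0,0,-5,1],
    [0,0,0,0,0,-5,1],
    [0,0,0,0,0,-5,1],
  ],
)

```text
time_s: 9.0
position: [0.5643, 0.0819, 0.2807]
tcp_rot: [[0.905, -0.426, -0.003], [-0.426, -0.905, 0.0], [-0.003, 0.001, -1.0]]
force: [-0.7, -0.1, -0.3]
opening: 0.996
grasp_force: 0.0
```

```bash
python3 - <<'E'
from h import *
s,im,K,E=wrist('w3')
hsv=cv2.cvtColor(im,cv2.COLOR_BGR2HSV);H,S,V=[hsv[...,i].astype(int) for i in range(3)]
for nm,m,z in [('blue',(H>100)&(H<128)&(S>120)&(V>60),.132),('red',((H<6)|(H>172))&(S>150),.129)]:
    for c,a,_ in blobs(m,60): print(nm,c,a,onz(c,z,K,E).round(4))
cv2.imwrite('pics/w3c.png',cv2.resize(im[0:300,170:470],None,fx=2,fy=2))
E
```

```text
9.0 pos [0.5643 0.0819 0.2807] yaw -25.19 z [-0.003  0.    -1.   ] f [-0.7 -0.1 -0.3] 0.9964239365575439 0.0
blue [46.70656211 35.60173339] 2423 [0.7824 0.2351 0.132 ]
blue [288.24489796 121.89795918] 147 [0.6297 0.0805 0.132 ]
blue [345.62087912 121.52747253] 182 [0.6074 0.0323 0.132 ]
blue [317.         121.44973545] 378 [0.6187 0.0562 0.132 ]
red [316.93288591 181.51342282] 298 [0.5661 0.0811 0.129 ]
```

View pics/w3c.png

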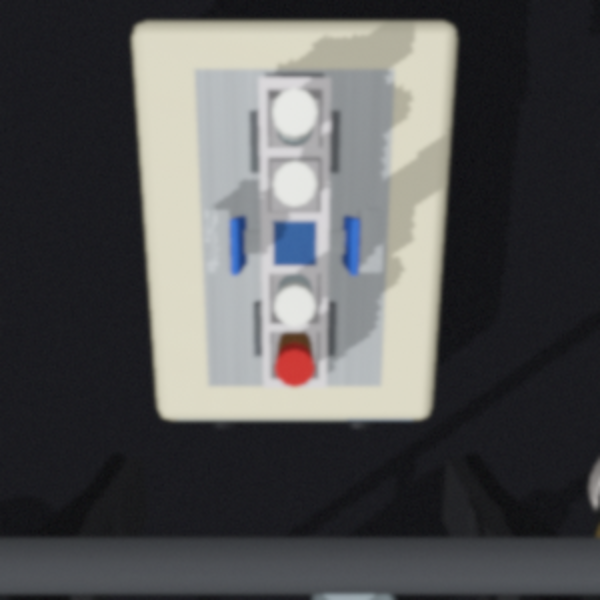

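The red vial stands in its well (red cap at (317,181) in the full frame, (0.566, 0.081)). The catch midpoint is about (0.617, 0.057). I'll go over it and down to z = 0.126.

Emit:
send_rows(
  commands=[
    [0,0,0,0.7,0,0,1],
    [0,0,0,1.5,0,0.3,1],
    [0,0,0,1.94,0,1,1],
    [0,0,0,1.94,0,2,1],
    [0,0,0,1.94,0,3,1],
    [0,0,0,1.94,0,3.8,1],
    [0,0,0,1.94,0,4.2,1],
    [0,0,0,1.94,0,4.5,1],
    [0,0,0,1.94,0,4.7,1],
    [0,0,0,1.94,0,4.9,1],
    [0,0,0,1.94,0,5.1,1],
    [0,0,0,1.94,0,5.15,1],
    [0,0,0,1.94,0,5.15,1],
    [0,0,0,1.94,0,5.15,1],
    [0,0,0,1.94,0,5.15,1],
  ],
)

```text
time_s: 10.3
position: [0.6185, 0.0571, 0.1284]
tcp_rot: [[0.905, -0.426, 0.002], [-0.426, -0.905, -0.0], [0.001, -0.001, -1.0]]
force: [0.3, 0.1, -0.1]
opening: 1.0
grasp_force: 0.0
```

Emit:
send_rows(
  commands=[
    [0,0,0,-0.03,0,0.06,1],
    [0,0,0,-0.03,0,0.06,0.8],
    [0,0,0,-0.03,0,0.06,0.7],
    [0,0,0,-0.03,0,0.06,0.6],
    [0,0,0,-0.03,0,0.06,0.5],
    [0,0,0,-0.03,0,0.06,0.3],
    [0,0,0,-0.03,0,0.06,0.3],
    [0,0,0,-0.03,0,0.06,0.3],
    [0,0,0,-0.03,0,0.06,0.3],
    [0,0,0,-0.03,0,0.06,0.3],
    [0,0,0,-0.03,0,0.06,0.3],
    [0,0,0,-0.03,0,0.06,0.3],
  ],
)

```text
time_s: 11.3
position: [0.6171, 0.0572, 0.1264]
tcp_rot: [[0.905, -0.425, 0.0], [-0.425, -0.905, -0.001], [0.0, 0.001, -1.0]]
force: [-2.7, -1.5, 3.9]
opening: 0.476
grasp_force: 30.0
```

The opening is at the fully pinched width with 30 N, so I'll lift slowly.

Emit:
send_rows(
  commands=[
    [0,0,0,0,0,-0.1,0.3],
    [0,0,0,0,0,-0.2,0.3],
    [0,0,0,0,0,-0.35,0.3],
    [0,0,0,0,0,-0.5,0.3],
    [0,0,0,0,0,-0.75,0.3],
    [0,0,0,0,0,-1.0,0.3],
    [0,0,0,0,0,-1.3,0.3],
    [0,0,0,0,0,-1.6,0.3],
    [0,0,0,0,0,-1.9,0.3],
    [0,0,0,0,0,-2.2,0.3],
    [0,0,0,0,0,-2.5,0.3],
    [0,0,0,0,0,-2.8,0.3],
    [0,0,0,0,0,-3.0,0.3],
    [0,0,0,0,0,-3.2,0.3],
    [0,0,0,0,0,-3.3,0.3],
    [0,0,0,0,0,-3.35,0.3],
    [0,0,0,0,0,-3.35,0.3],
    [0,0,0,0,0,-3.35,0.3],
    [0,0,0,0,0,-3.35,0.3],
    [0,0,0,0,0,-3.35,0.3],
  ],
)

```text
time_s: 12.97
position: [0.6169, 0.0576, 0.2257]
tcp_rot: [[0.905, -0.426, -0.001], [-0.426, -0.905, 0.0], [-0.001, 0.0, -1.0]]
force: [0.8, 0.6, -3.4]
opening: 0.471
grasp_force: 30.0
```

```bash
python3 - <<'E'
from h import *
from rig import optics
s,im,K,E=wrist('w4')
a=optics.capture('side')['image']
cv2.imwrite('pics/f.png',np.hstack([cv2.resize(im[60:360,170:470],(400,400)),cv2.resize(a[100:280,260:440],(400,400))]))
E
```

```text
12.9667 pos [0.6169 0.0576 0.2257] yaw -25.19 z [-0.001  0.    -1.   ] f [ 0.8  0.6 -3.4] 0.4710671750692103 29.999443888664246
```

View pics/f.png

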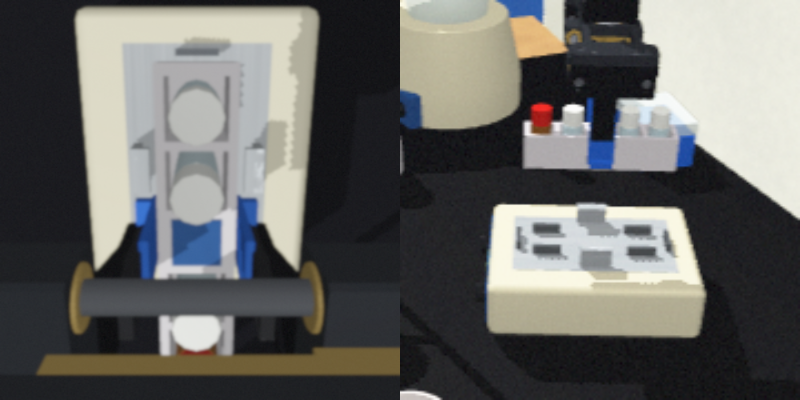

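The right half (side view) shows the cassette level and held about 10 cm above the deck, with all four vials in it. The wrist view shows both catches pinched. I'll let it settle briefly and hand in.

Emit:
send_rows(
  commands=[
    [0,0,0,0,0,0,0.3],
    [0,0,0,0,0,0,0.3],
    [0,0,0,0,0,0,0.3],
    [0,0,0,0,0,0,0.3],
    [0,0,0,0,0,0,0.3],
    [0,0,0,0,0,0,0.3],
  ],
)

```text
time_s: 13.57
position: [0.6172, 0.0575, 0.2263]
tcp_rot: [[0.905, -0.426, 0.0], [-0.426, -0.905, 0.0], [0.0, -0.0, -1.0]]
force: [0.4, 0.4, -3.0]
opening: 0.471
grasp_force: 30.0
```

```bash
python3 -c "
from rig import bot
print(bot.hand_in())"
```

```text
the job is handed in; nothing more can be done
None
```

The red-capped vial is in the empty well and the cassette, with all four vials, is held level by its pinched catches about 10 cm above the deck; the job was handed in at 13.6 s, and no verdict came back.

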